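# Hold the strainer over the salt cellar for sifting

## Task

I want to sift lumpy salt into the empty white salt cellar: take the small steel strainer off its blue drip bowl by the handle, carry it over the row of spice tins and the bottle, and hold it level and still, centred over the cellar with the bottom of its mesh about a finger's width above the rim. The strainer must not touch the cellar, the tins or the bottle at any time, and everything else stays standing where it is. Finish while still holding the strainer there in the gripper; do not put it down or let go.

Things in the scene. Friction and masses are not known exactly. Their poses are not given: they have to be found in the camera images.
- strainer: Small steel mesh strainer (loose, about 70 g), lying level across the blue drip bowl. Point: middle of the grip of its straight level handle, a bar 12 mm wide (y) and 8 mm high (z), 52 mm above the shelf at the start. x runs along the handle towards the basket, z up. The free end is 45 mm behind the point, a thin hanging loop 17 mm beyond; the bowl's rim crosses under the bar 39 mm ahead
- strainer_bottom (a point): Lowest point of the strainer's round mesh basket, in its middle: 85 mm ahead (+x) of the grip point and 30 mm below it; same axes. The basket is 71 mm across its wire rim, which stands 4 mm above the grip point; a flat rest tab at its far side ends 137 mm ahead of the grip point
- drip_bowl: Blue ceramic drip bowl (loose, 300 g), round, 92 mm across at the rim, 48 mm high. Origin: centre of its underside. The strainer's handle points to the bowl's -x
- cellar: White ceramic salt cellar, open and empty (loose, 450 g), round, 104 mm across outside, mouth 94 mm across inside, 60 mm high. Origin: centre of its underside; z up
- cellar_rim (a point): Centre of the salt cellar's mouth, at the height of its rim, 60 mm above the shelf
- tin_tall: Closed round steel spice tin, 65 mm across, 90 mm high. Origin: centre of its underside. The three tins and the bottle stand in a row that runs away from the robot, between the strainer and the cellar
- tin_middle: Closed round steel spice tin, 65 mm across, 75 mm high. Origin: centre of its underside
- tin_short: Closed round steel spice tin, 65 mm across, 60 mm high. Origin: centre of its underside
- bottle: Amber glass bottle with a cork stopper, 56 mm across, 170 mm high over the cork. Origin: centre of its underside
Mind the look-alikes: they are no part of the job. What is shaped like the tin_short but green or orange is not meant. Of the things that look like the bottle, the larger one is meant.

How it is judged:
By the outcome, as a careful person would: the job done as asked, in the order asked, and still so for the second after the job is handed in, while the arm keeps its last pose, push and grip.
It also fails if it takes over 48 s, if anything falls off the work surface, if the arm or the gripper's body presses on something with over 40 N, if the wrist force passes 120 N, or if a joint passes its speed limit or range.

## Robot

A 6-joint arm with a two-finger parallel gripper is mounted at the origin on the work surface. World frame = base frame: x ahead of the robot, y to its left, z up, the work surface at z = 0. Lengths are in m, angles in rad, forces in N, time in s.
With the tool pointing down it reaches from about 0.425 to 0.95 m from the base axis. Payload 3.5 kg.
Tool frame: the origin (TCP) lies on the centre line of the jaws, within the pads' length; the fingertips stand 11 mm ahead of it and the grasp point (between the pads) lies 8 mm behind it; y points along the fingers, x is the direction in which the jaws open and shut, and the axes are right-handed (so a half turn about y gives the same grasp; the last joint's range is limited). The gripper opens to 85 mm and grips with 20 to 120 N. Pads are 22 mm wide; open, the fingers measure 114 mm over their backs; the gripper's body (76 mm by 85 mm) begins 54 mm behind the grasp point. The pads swing forward as they close: fully open they stand 13 mm farther back than shut.
Start: joints at [1.034, 0.286, 1.577, -0, 1.279, -0.15], TCP at [0.255, 0.625, 0.242] pointing down, gripper open.
Joint ranges: [-2.77, 2.77], [-0.9, 2.22], [0.21, 2.48], [-1.53, 4.67], [0.24, 2.81], [-2.84, 2.84]. Speed limits (rad/s): [2.79, 2.79, 3.14, 3.14, 3.14, 3.14].

## Interface

Orientations are given as a unit quaternion [x, y, z, w].
In Python, from plant import get_state, read_camera, sign_off gives the robot as it stands.
- The arm moves only by the shell command python3 -m inch 'ROWS' [FORCE]. ROWS is JSON, a list of rows, each an object of numbers: "ax", "ay", "az": the turn, a rotation vector about the tool's x, y, z in rad; "x", "y", "z": the shift along the tool's x, y, z in mm; "hand": the closure, from -1 (fully open) to 1 (shut). In form: [{"ax": .., "ay": .., "az": .., "x": .., "y": .., "z": .., "hand": ..}, ...]. A call has 1 to 5 rows; each row shifts and turns the commanded pose from where the row before left it, along the tool's axes as they then stand; what a row does not reach is not made up. A row lasts 1/12 s, in which the tool goes at most 41.7 mm and 7.16 degrees, less where a joint would pass 70% of its speed; a pose out of reach is approached as far as the arm can. A call with a gripper value outside its range is refused whole. The fingers move at their own pace and stop on an object; FORCE is the grip in N (left out, the last holds). Time passes only in rows, so rows that do not move let the fingers close. It gives the time, the measured TCP pose, the force and the opening at its end, in the units of the state.
- get_state(): the state, without advancing time (a new reading comes with each control period).
- read_camera(name): name is "scene" or "top"; returns a dict with "img" (384x512x3 uint8, red, green, blue), "fov_y" (degrees; the focal length in pixels is half the picture's height over the tangent of half this angle, whatever the lens; pixels are square), "cx", "cy" (the principal point, pixels), "T" (4x4, takes a point from camera to world coordinates). Camera axes: x right, y down, z forward; pixel columns grow to the right and rows downward; lengths in m; the calibration is good to about 2 mm. A picture is of the moment at which its call begins. There is no depth.
- sign_off(): hands the job in, once; it reports no verdict.
The state is a dict: "time": time; "qpos": joint angles; "dq": joint speeds; "joint_efforts": joint torques, N m; "eef_pos": TCP position; "tcp_rot": TCP orientation; "contact_force": force on the tool from outside, world axes, zero at the start; "wrist_torque": the same for the moment, N m; "opening": opening from 0.0 (shut) to 1.0 (fully open).
Only numpy, scipy, OpenCV 4.12 (cv2) and the standard library are available. Lean on these libraries where they do the work, as an engineer would, in place of code of your own. Each camera call takes 0.05 s, during which the arm holds its last target. There are 200 camera calls.

## Working session

There is one attempt and no reset: what is moved stays moved. The work goes in short steps, Python scripts to look and compute and a shell command to move; the robot and the scene stay as the last step left them, time stands still between calls to the robot, and variables do not carry over. Pictures are saved under pics/ and viewed, about 8 in all and at most 12, crops included, and the job is handed in when it is done.

```bash
ls; mkdir -p pics
python3 - <<'E'
from plant import *
import cv2,numpy as np
np.set_printoptions(precision=4,suppress=True)
s=get_state();print(s)
for n in("scene","top"):
    c=read_camera(n);cv2.imwrite(f"pics/{n}0.png",cv2.resize(c["img"][:,:,::-1],(800,600),interpolation=cv2.INTER_CUBIC));print(n,c["fov_y"],c["cx"],c["cy"],c["T"])
    np.savez(f"{n}0.npz",**c)
E
```

```text
pics
{'time': 0.0, 'qpos': array([ 1.034 ,  0.2872,  1.5782,  0.    ,  1.2786, -0.15  ]), 'dq': array([-0.    ,  0.0003, -0.0016, -0.0001,  0.0016,  0.0009]), 'joint_efforts': array([ -0.0017, -40.5999, -29.2617,  -0.0002,   0.006 ,   0.    ]), 'eef_pos': array([0.2543, 0.6246, 0.2409]), 'tcp_rot': array([ 0.5871,  0.3938, -0.3953, -0.5864]), 'contact_force': array([-0.0411, -0.7183, -0.4335]), 'wrist_torque': array([-0.041 , -0.0018,  0.009 ]), 'opening': 1.0005088362543824}
scene 44.433004420713885 252.45866035464226 183.87309330808645 [[ 0.6396  0.5674 -0.5186  1.1191]
 [ 0.7686 -0.4789  0.4241 -0.4271]
 [-0.0077 -0.6699 -0.7424  0.7697]
 [ 0.      0.      0.      1.    ]]
top 47.75304400026273 262.79910304208397 185.44033300945364 [[-0.0258 -0.9921  0.1229  0.5053]
 [-0.9997  0.026  -0.0001 -0.0261]
 [-0.0031 -0.1228 -0.9924  1.1647]
 [ 0.      0.      0.      1.    ]]
```

View pics/scene0.png

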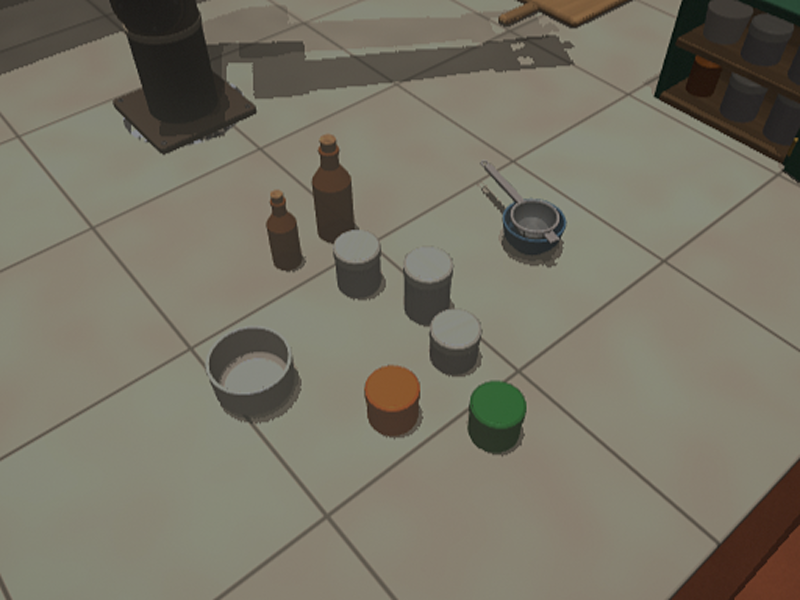

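View pics/top0.png

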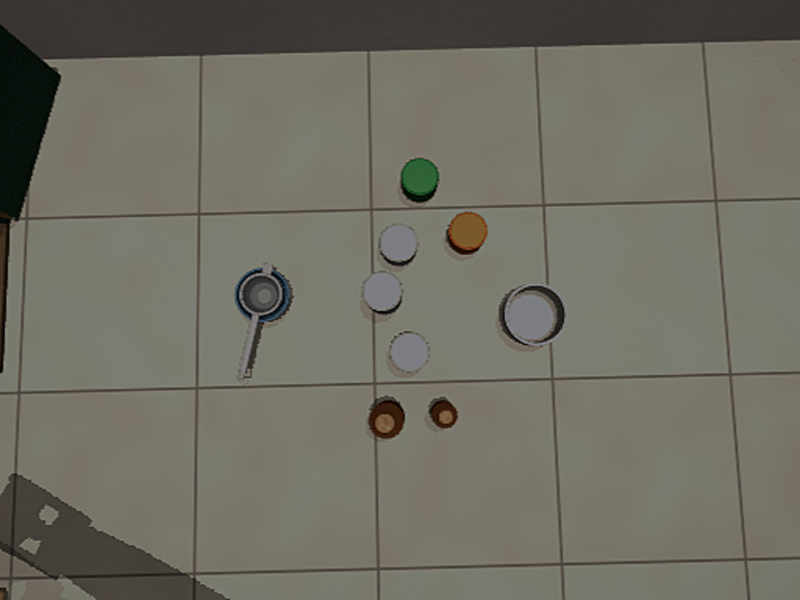

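The scene view shows the strainer on the blue bowl at (530,225), the tall tin at (428,285), the big bottle at (333,190) and the cellar at (252,370). The top view shows the basket at (263,294), the handle end at (243,378) and the cellar at (532,315).

Run:
```python
import cv2,numpy as np
a=np.load("top0.npz")["img"][:,:,::-1]
# strainer crop cols145-195 rows165-248 ; cellar cols 312-368 rows 175-228
def z(x0,x1,y0,y1,f=7): return cv2.convertScaleAbs(cv2.resize(a[y0:y1,x0:x1],None,fx=f,fy=f,interpolation=cv2.INTER_NEAREST),alpha=1.5)
p=z(145,195,165,247);q=z(312,368,165,247)
cv2.imwrite("pics/crop1.png",np.hstack([p,q]))
```

```text
(no output)
```

View pics/crop1.png

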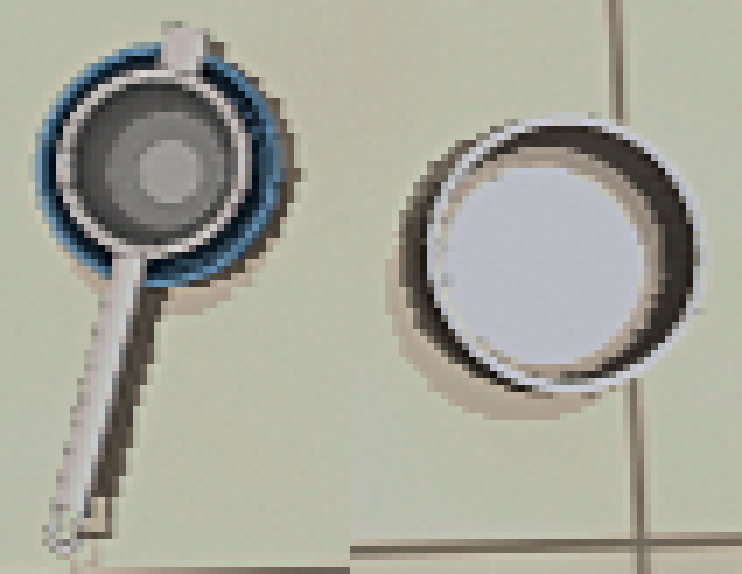

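```bash
cat > h.py <<'E'
import numpy as np
from scipy.spatial.transform import Rotation as R
np.set_printoptions(precision=4,suppress=True)
def ray(c,u,v):
    f=192/np.tan(np.radians(float(c["fov_y"]))/2);T=c["T"]
    d=T[:3,:3]@np.array([(u-c["cx"])/f,(v-c["cy"])/f,1]);return T[:3,3],d
def onz(c,u,v,z):
    o,d=ray(c,u,v);return o+d*(z-o[2])/d[2]
def proj(c,p):
    f=192/np.tan(np.radians(float(c["fov_y"]))/2);T=c["T"]
    q=T[:3,:3].T@(np.asarray(p)-T[:3,3]);return np.array([c["cx"]+f*q[0]/q[2],c["cy"]+f*q[1]/q[2]])
E
python3 - <<'E'
from h import *
t=np.load("top0.npz");s=np.load("scene0.npz")
cr=lambda x,y:(145+x/7-.5,165+y/7-.5)
P={}
for n,x,y,z in[("basket",154,163,.056),("tab",183,25,.054),("loop",65,553,.052),("h0",127,262,.056),("h1",75,505,.056)]:
    P[n]=onz(t,*cr(x,y),z);print(n,P[n])
for a,b in(("loop","tab"),("h1","h0"),("h1","basket"),("loop","basket")):
    d=P[b]-P[a];print(a,b,np.degrees(np.arctan2(d[1],d[0])),np.linalg.norm(d[:2]))
cel=onz(t,342.5,200.6,.06);print("cellar",cel)
for n,x,y,z in[("short",398,244,.06),("tall",382,292,.09),("mid",409,352,.075),("bottle",384,423,.17),("smallb",446,416,.13),("green",419,176,.06),("orange",467,231,.06)]:
    print(n,onz(t,x/1.5625,y/1.5625,z))
for n,p in(("basket",P["basket"]),("loop",P["loop"]),("tab",P["tab"]),("cellar",cel)): print(n,"scene800px",proj(s,p)*1.5625)
E
python3 - <<'E'
import cv2,numpy as np
a=np.load("scene0.npz")["img"][:,:,::-1]
p=cv2.resize(a[98:168,300:370],(490,490),interpolation=0)
q=cv2.resize(a[205:275,130:190],(300,350),interpolation=0);q=cv2.copyMakeBorder(q,0,140,0,0,0)
cv2.imwrite("pics/crop2.png",cv2.convertScaleAbs(np.hstack([p,q]),alpha=1.5))
E
```

```text
basket [0.643  0.2219 0.056 ]
tab [0.6945 0.2116 0.054 ]
loop [0.5015 0.2549 0.052 ]
h0 [0.6067 0.2317 0.056 ]
h1 [0.5187 0.2504 0.056 ]
loop tab -12.642784105159606 0.19776035175109768
h1 h0 -11.969705397139588 0.08994299108439706
h1 basket -12.915847869070578 0.1275009339118724
loop basket -13.150567526387439 0.14527951283067847
cellar [ 0.5978 -0.2287  0.06  ]
short [ 0.719  -0.0073  0.06  ]
tall [0.636  0.0196 0.09  ]
mid [ 0.5399 -0.021   0.075 ]
bottle [0.4357 0.0172 0.17  ]
smallb [ 0.4408 -0.0745  0.13  ]
green [ 0.8339 -0.0453  0.06  ]
orange [ 0.7379 -0.1223  0.06  ]
basket scene800px [533.9978 215.5656]
loop scene800px [481.1336 161.175 ]
tab scene800px [556.0563 238.9639]
cellar scene800px [248.2501 357.8611]
```

View pics/crop2.png

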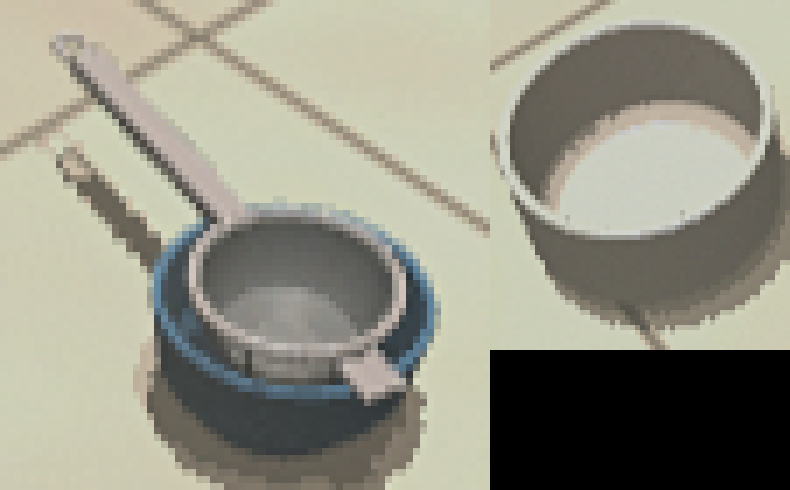

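Both views agree within about 2 px: basket centre (534,215), cellar mouth (248,359) predicted against measured. Next I compute the required motion.

```bash
cat > go.py <<'E'
import sys
from h import *
from plant import get_state
def delta(pos,yaw,s=None):
    s=s or get_state();M=R.from_quat(s["tcp_rot"]).as_matrix();y=np.array([0,0,-1.])
    best=None
    for k in(90,-90):
        a=np.radians(yaw+k);x=np.array([np.cos(a),np.sin(a),0]);G=np.c_[x,y,np.cross(x,y)]
        rv=R.from_matrix(M.T@G).as_rotvec()
        print("k",k,"rotvec tool",rv,"deg",np.degrees(np.linalg.norm(rv)),"shift mm in tool now",M.T@(np.array(pos)-s["eef_pos"])*1e3,"in goal axes",G.T@(np.array(pos)-s["eef_pos"])*1e3)
    print("q",s["qpos"],"pos",s["eef_pos"],"t",s["time"],"op",s["opening"],"F",s["contact_force"])
    print("tool axes rows x,y,z in world\n",M.T)
if __name__=="__main__": delta([float(v) for v in sys.argv[1:4]],float(sys.argv[4]))
E
python3 go.py .5601 .2407 .044 -12.8
```

```text
k 90 rotvec tool [-0.0005 -0.1634 -0.0021] deg 9.361599506093611 shift mm in tool now [-239.7942  197.437  -428.1078] in goal axes [-306.6436  197.0508 -383.2747]
k -90 rotvec tool [ 0.0032  2.9782 -0.0007] deg 170.63924024915866 shift mm in tool now [-239.7942  197.437  -428.1078] in goal axes [306.6436 197.0508 383.2747]
q [ 1.034   0.2871  1.5781 -0.      1.2786 -0.15  ] pos [0.2543 0.6246 0.2411] t 0.1 op 0.9976462562719213 F [-0.7643 -0.0815 -0.03  ]
tool axes rows x,y,z in world
 [[ 0.3772  0.9261 -0.0022]
 [-0.0011 -0.0019 -1.    ]
 [-0.9261  0.3772  0.0003]]
```

```bash
python3 -m inch '[{"ay":-0.082,"hand":-1},{"ay":-0.081,"hand":-1},{"x":-20,"z":-25,"hand":-1},{"x":-24,"z":-30,"hand":-1},{"x":-24,"z":-30,"hand":-1}]' 60
python3 -m inch '[{"x":-24,"z":-30,"hand":-1},{"x":-24,"z":-30,"hand":-1},{"x":-24,"z":-30,"hand":-1},{"x":-24,"z":-30,"hand":-1},{"x":-24,"z":-30,"hand":-1}]'
python3 -m inch '[{"x":-24,"z":-30,"hand":-1},{"x":-24,"z":-30,"hand":-1},{"x":-24,"z":-30,"hand":-1},{"x":-24,"z":-30,"hand":-1},{"hand":-1}]'
python3 go.py .5601 .2407 .044 -12.8
```

```text
k 90 rotvec tool [-0.0005 -0.1634 -0.0021] deg 9.361599506093611 shift mm in tool now [-239.7942  197.437  -428.1078] in goal axes [-306.6436  197.0508 -383.2747]
k -90 rotvec tool [ 0.0032  2.9782 -0.0007] deg 170.63924024915866 shift mm in tool now [-239.7942  197.437  -428.1078] in goal axes [306.6436 197.0508 383.2747]
q [ 1.034   0.2871  1.5781 -0.      1.2786 -0.15  ] pos [0.2543 0.6246 0.2411] t 0.1 op 0.9976462562719213 F [-0.7643 -0.0815 -0.03  ]
tool axes rows x,y,z in world
 [[ 0.3772  0.9261 -0.0022]
 [-0.0011 -0.0019 -1.    ]
 [-0.9261  0.3772  0.0003]]validation failed for argument at $[0]...
validation failed for argument at $[0]...
validation failed for argument at $[0]...
```

All keys seem to be required, so I'll try full rows.

```bash
python3 -m inch '[{"ax":0,"ay":-0.082,"az":0,"x":0,"y":0,"z":0,"hand":-1},{"ax":0,"ay":-0.081,"az":0,"x":0,"y":0,"z":0,"hand":-1},{"ax":0,"ay":0,"az":0,"x":-20,"y":0,"z":-25,"hand":-1},{"ax":0,"ay":0,"az":0,"x":-24,"y":0,"z":-30,"hand":-1},{"ax":0,"ay":0,"az":0,"x":-24,"y":0,"z":-30,"hand":-1}]' 60
```

```text
time: 0.52
eef_pos: [0.3222, 0.5391, 0.2414]
tcp_rot: [0.552, 0.441, -0.442, -0.552]
contact_force: [1.3, 0.2, 0.2]
opening: 0.998
```

```bash
python3 -m inch '[{"ax":0,"ay":0,"az":0,"x":-24,"y":0,"z":-30,"hand":-1},{"ax":0,"ay":0,"az":0,"x":-24,"y":0,"z":-30,"hand":-1},{"ax":0,"ay":0,"az":0,"x":-24,"y":0,"z":-30,"hand":-1},{"ax":0,"ay":0,"az":0,"x":-24,"y":0,"z":-30,"hand":-1},{"ax":0,"ay":0,"az":0,"x":-24,"y":0,"z":-30,"hand":-1}]'
python3 -m inch '[{"ax":0,"ay":0,"az":0,"x":-24,"y":0,"z":-30,"hand":-1},{"ax":0,"ay":0,"az":0,"x":-24,"y":0,"z":-30,"hand":-1},{"ax":0,"ay":0,"az":0,"x":-24,"y":0,"z":-30,"hand":-1},{"ax":0,"ay":0,"az":0,"x":-24,"y":0,"z":-30,"hand":-1},{"ax":0,"ay":0,"az":0,"x":0,"y":0,"z":0,"hand":-1}]'
python3 go.py .5601 .2407 .044 -12.8
```

```text
time: 0.93
eef_pos: [0.4425, 0.3879, 0.2418]
tcp_rot: [-0.553, -0.441, 0.441, 0.553]
contact_force: [1.2, 0.4, -0.1]
opening: 1.001
time: 1.35
eef_pos: [0.5411, 0.2643, 0.2418]
tcp_rot: [0.555, 0.439, -0.44, -0.553]
contact_force: [-0.8, 0.2, -0.0]
opening: 1.001
k 90 rotvec tool [ 0.0017 -0.0065 -0.0021] deg 0.40505937968403377 shift mm in tool now [-18.2256 197.8851 -23.5372] in goal axes [-18.7971 197.8071 -23.7427]
k -90 rotvec tool [0.0033 3.135  0.0026] deg 179.62509485046488 shift mm in tool now [-18.2256 197.8851 -23.5372] in goal axes [ 18.7971 197.8071  23.7427]
q [ 0.2871  0.1284  1.7623 -0.0028  1.2506 -1.0529] pos [0.5411 0.2643 0.2418] t 1.35 op 1.0009103565374593 F [-0.7554  0.2185 -0.01  ]
tool axes rows x,y,z in world
 [[ 0.2279  0.9737 -0.0021]
 [ 0.0011 -0.0024 -1.    ]
 [-0.9737  0.2279 -0.0017]]
```

```bash
python3 -m inch '[{"ax":0,"ay":-0.006,"az":0,"x":-18.5,"y":0,"z":-23.5,"hand":-1},{"ax":0,"ay":0,"az":0,"x":0,"y":35,"z":0,"hand":-1},{"ax":0,"ay":0,"az":0,"x":0,"y":35,"z":0,"hand":-1},{"ax":0,"ay":0,"az":0,"x":0,"y":30,"z":0,"hand":-1},{"ax":0,"ay":0,"az":0,"x":0,"y":0,"z":0,"hand":-1}]'
python3 go.py .5601 .2407 .044 -12.8
cat > pic.py <<'E'
import sys,cv2,numpy as np
from plant import read_camera
# name tag x0 x1 y0 y1 in 512px coords
n,tag=sys.argv[1:3];c=read_camera(n);np.savez(f"{n}{tag}.npz",**c)
x0,x1,y0,y1=map(int,sys.argv[3:7]);a=c["img"][y0:y1,x0:x1,::-1]
f=min(790//(x1-x0),590//(y1-y0))
cv2.imwrite(f"pics/{n}{tag}.png",cv2.convertScaleAbs(cv2.resize(a,None,fx=f,fy=f,interpolation=0),alpha=1.5));print("zoom",f)
E
python3 pic.py scene 1 270 380 70 170
```

```text
time: 1.77
eef_pos: [0.5513, 0.2449, 0.134]
tcp_rot: [-0.549, -0.438, 0.447, 0.554]
contact_force: [-1.9, -0.1, -1.4]
opening: 1.001
k 90 rotvec tool [-0.0137  0.0051 -0.0068] deg 0.925262572762343 shift mm in tool now [ -1.5336  89.8342 -10.752 ] in goal axes [-2.0972 89.9606 -9.5307]
k -90 rotvec tool [-0.0107 -3.1364  0.0215] deg 179.7051406613558 shift mm in tool now [ -1.5336  89.8342 -10.752 ] in goal axes [ 2.0972 89.9606  9.5307]
q [ 0.2499  0.2481  1.8328  0.0001  1.076  -1.1027] pos [0.5513 0.2449 0.134 ] t 1.7667 op 1.000591316675184 F [-1.9182 -0.1458 -1.4449]
tool axes rows x,y,z in world
 [[ 0.2165  0.9763 -0.0068]
 [-0.0149 -0.0037 -0.9999]
 [-0.9762  0.2166  0.0137]]
zoom 5
```

View pics/scene1.png

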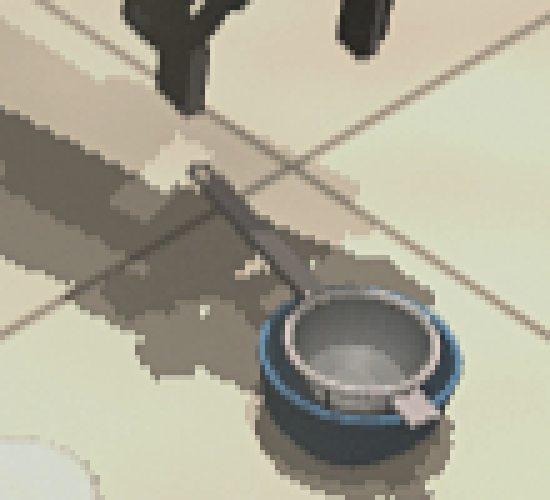

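The open fingers straddle the handle from above: fingertips at (190,110) and (365,50), handle end at (200,175). I'll let it settle and re-measure.

```bash
python3 -m inch '[{"ax":0,"ay":0,"az":0,"x":0,"y":0,"z":0,"hand":-1},{"ax":0,"ay":0,"az":0,"x":0,"y":0,"z":0,"hand":-1},{"ax":0,"ay":0,"az":0,"x":0,"y":0,"z":0,"hand":-1}]'
python3 go.py .5601 .2407 .044 -12.8
```

```text
time: 2.07
eef_pos: [0.5581, 0.2469, 0.1455]
tcp_rot: [0.552, 0.444, -0.441, -0.551]
contact_force: [0.4, -0.3, 0.8]
opening: 0.998
k 90 rotvec tool [0.0046 0.006  0.0024] deg 0.4536732386577292 shift mm in tool now [ -5.8575 101.4768  -2.7672] in goal axes [ -5.5968 101.4765  -3.2725]
k -90 rotvec tool [ 0.0037 -3.1356 -0.0073] deg 179.65902451189814 shift mm in tool now [ -5.8575 101.4768  -2.7672] in goal axes [  5.5968 101.4765   3.2725]
q [ 0.2504  0.2389  1.8205  0.      1.0769 -1.103 ] pos [0.5581 0.2469 0.1455] t 2.0667 op 0.9982342435942468 F [ 0.3645 -0.2619  0.8125]
tool axes rows x,y,z in world
 [[ 0.2157  0.9764  0.0024]
 [ 0.0051  0.0013 -1.    ]
 [-0.9764  0.2157 -0.0047]]
```

```bash
python3 -m inch '[{"ax":0,"ay":0.006,"az":0,"x":-5.5,"y":15,"z":-3,"hand":-1},{"ax":0,"ay":0,"az":0,"x":0,"y":20,"z":0,"hand":-1},{"ax":0,"ay":0,"az":0,"x":0,"y":20,"z":0,"hand":-1},{"ax":0,"ay":0,"az":0,"x":0,"y":10,"z":0,"hand":-1},{"ax":0,"ay":0,"az":0,"x":0,"y":5,"z":0,"hand":-1}]'
python3 -m inch '[{"ax":0,"ay":0,"az":0,"x":0,"y":0,"z":0,"hand":-1},{"ax":0,"ay":0,"az":0,"x":0,"y":0,"z":0,"hand":-1},{"ax":0,"ay":0,"az":0,"x":0,"y":0,"z":0,"hand":-1}]'
python3 go.py .5601 .2407 .044 -12.8
python3 pic.py top 2 130 210 150 250
```

```text
time: 2.48
eef_pos: [0.558, 0.2402, 0.0719]
tcp_rot: [-0.553, -0.441, 0.441, 0.553]
contact_force: [0.5, -0.6, -0.3]
opening: 0.997
time: 2.73
eef_pos: [0.5594, 0.2405, 0.0741]
tcp_rot: [0.553, 0.442, -0.44, -0.552]
contact_force: [0.1, -0.2, 0.4]
opening: 1.001
k 90 rotvec tool [ 0.0027 -0.0002  0.0013] deg 0.1698713459011709 shift mm in tool now [ 0.2774 30.063  -0.5577] in goal axes [ 0.3166 30.061  -0.6375]
k -90 rotvec tool [-0.0021  3.1414  0.0042] deg 179.98791540091867 shift mm in tool now [ 0.2774 30.063  -0.5577] in goal axes [-0.3166 30.061   0.6375]
q [ 0.2396  0.3309  1.8544 -0.      0.9533 -1.1076] pos [0.5594 0.2405 0.0741] t 2.7333 op 1.0013551985318565 F [ 0.0627 -0.2377  0.3983]
tool axes rows x,y,z in world
 [[ 0.2218  0.9751  0.0013]
 [ 0.0029  0.0007 -1.    ]
 [-0.9751  0.2218 -0.0027]]
zoom 5
```

View pics/top2.png

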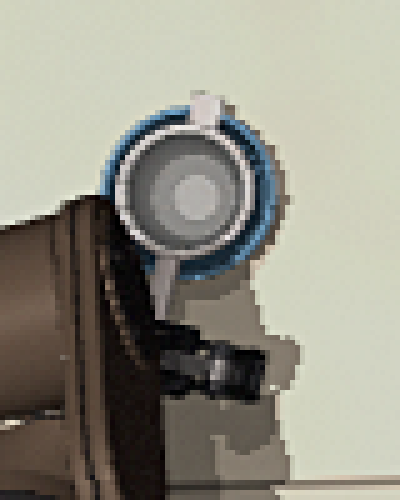

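The bowl and strainer are undisturbed (basket at (185,188)) and the gripper is over the handle. I'll descend 30 mm and close.

```bash
python3 -m inch '[{"ax":0,"ay":0,"az":0,"x":0,"y":10,"z":0,"hand":-1},{"ax":0,"ay":0,"az":0,"x":0,"y":10,"z":0,"hand":-1},{"ax":0,"ay":0,"az":0,"x":0,"y":6,"z":0,"hand":-1},{"ax":0,"ay":0,"az":0,"x":0,"y":4,"z":0,"hand":-1},{"ax":0,"ay":0,"az":0,"x":0,"y":0,"z":0,"hand":-0.5}]'
python3 -m inch '[{"ax":0,"ay":0,"az":0,"x":0,"y":0,"z":0,"hand":0},{"ax":0,"ay":0,"az":0,"x":0,"y":0,"z":0,"hand":0.3},{"ax":0,"ay":0,"az":0,"x":0,"y":0,"z":0,"hand":0.5},{"ax":0,"ay":0,"az":0,"x":0,"y":0,"z":0,"hand":0.6},{"ax":0,"ay":0,"az":0,"x":0,"y":0,"z":0,"hand":0.65}]' 60
python3 -m inch '[{"ax":0,"ay":0,"az":0,"x":0,"y":0,"z":0,"hand":0.7},{"ax":0,"ay":0,"az":0,"x":0,"y":0,"z":0,"hand":0.8},{"ax":0,"ay":0,"az":0,"x":0,"y":0,"z":0,"hand":1},{"ax":0,"ay":0,"az":0,"x":0,"y":0,"z":0,"hand":1},{"ax":0,"ay":0,"az":0,"x":0,"y":0,"z":0,"hand":1}]' 60
python3 go.py .5601 .2407 .044 -12.8
```

```text
time: 3.2
eef_pos: [0.557, 0.2398, 0.0403]
tcp_rot: [-0.552, -0.44, 0.442, 0.553]
contact_force: [0.2, 0.7, 0.1]
opening: 0.878
time: 3.62
eef_pos: [0.5586, 0.2402, 0.0428]
tcp_rot: [0.553, 0.441, -0.441, -0.553]
contact_force: [0.5, 0.8, 0.2]
opening: 0.177
time: 4.03
eef_pos: [0.5585, 0.2403, 0.0426]
tcp_rot: [0.553, 0.441, -0.441, -0.553]
contact_force: [-0.4, 0.5, 1.6]
opening: 0.127
k 90 rotvec tool [ 0.0005 -0.0004  0.0004] deg 0.04164110551641692 shift mm in tool now [ 0.7818 -1.3666 -1.4833] in goal axes [ 0.7808 -1.3676 -1.4829]
k -90 rotvec tool [-0.0006  3.1412  0.0008] deg 179.97941689769436 shift mm in tool now [ 0.7818 -1.3666 -1.4833] in goal axes [-0.7808 -1.3676  1.4829]
q [ 0.2395  0.377   1.8628  0.0001  0.9011 -1.1076] pos [0.5585 0.2403 0.0426] t 4.0333 op 0.12690509212454867 F [-0.3931  0.4989  1.5988]
tool axes rows x,y,z in world
 [[ 0.2219  0.9751  0.0004]
 [ 0.0006  0.0002 -1.    ]
 [-0.9751  0.2219 -0.0005]]
```

```bash
python3 -m inch '[{"ax":0,"ay":0,"az":0,"x":0,"y":0,"z":0,"hand":1},{"ax":0,"ay":0,"az":0,"x":0,"y":-4,"z":0,"hand":1},{"ax":0,"ay":0,"az":0,"x":0,"y":-8,"z":0,"hand":1},{"ax":0,"ay":0,"az":0,"x":0,"y":-10,"z":0,"hand":1},{"ax":0,"ay":0,"az":0,"x":0,"y":-12,"z":0,"hand":1}]' 80
python3 -m inch '[{"ax":0,"ay":0,"az":0,"x":0,"y":-16,"z":0,"hand":1},{"ax":0,"ay":0,"az":0,"x":0,"y":-18,"z":0,"hand":1},{"ax":0,"ay":0,"az":0,"x":0,"y":-18,"z":0,"hand":1},{"ax":0,"ay":0,"az":0,"x":0,"y":-18,"z":0,"hand":1},{"ax":0,"ay":0,"az":0,"x":0,"y":-18,"z":0,"hand":1}]'
python3 -m inch '[{"ax":0,"ay":0,"az":0,"x":0,"y":-18,"z":0,"hand":1},{"ax":0,"ay":0,"az":0,"x":0,"y":-18,"z":0,"hand":1},{"ax":0,"ay":0,"az":0,"x":0,"y":-18,"z":0,"hand":1},{"ax":0,"ay":0,"az":0,"x":0,"y":-18,"z":0,"hand":1},{"ax":0,"ay":0,"az":0,"x":0,"y":-12,"z":0,"hand":1}]'
python3 -m inch '[{"ax":0,"ay":0,"az":0,"x":0,"y":-6,"z":0,"hand":1},{"ax":0,"ay":0,"az":0,"x":0,"y":0,"z":0,"hand":1},{"ax":0,"ay":0,"az":0,"x":0,"y":0,"z":0,"hand":1}]'
python3 go.py .515 -.210 .25 -12.8
python3 pic.py scene 3 270 400 40 170
```

```text
time: 4.45
eef_pos: [0.5578, 0.24, 0.0767]
tcp_rot: [-0.553, -0.441, 0.442, 0.553]
contact_force: [-0.5, -0.2, -1.3]
opening: 0.122
time: 4.87
eef_pos: [0.5583, 0.2402, 0.1666]
tcp_rot: [0.553, 0.441, -0.441, -0.552]
contact_force: [0.9, -0.5, -0.2]
opening: 0.117
time: 5.28
eef_pos: [0.5589, 0.2403, 0.252]
tcp_rot: [0.553, 0.442, -0.44, -0.552]
contact_force: [-0.2, -0.1, -0.3]
opening: 0.122
time: 5.53
eef_pos: [0.558, 0.2401, 0.2542]
tcp_rot: [-0.553, -0.441, 0.441, 0.553]
contact_force: [-0.5, -0.3, -1.0]
opening: 0.121
k 90 rotvec tool [-0.0002 -0.0004 -0.0001] deg 0.02545251652378611 shift mm in tool now [-448.4229    4.2283  -57.9382] in goal axes [-448.4458    4.1827  -57.7639]
k -90 rotvec tool [ 0.0002  3.1412 -0.0003] deg 179.97783098898634 shift mm in tool now [-448.4229    4.2283  -57.9382] in goal axes [448.4458   4.1827  57.7639]
q [ 0.2395  0.1305  1.737  -0.      1.2744 -1.1075] pos [0.558  0.2401 0.2542] t 5.5333 op 0.12074594996165225 F [-0.469  -0.2778 -1.004 ]
tool axes rows x,y,z in world
 [[ 0.2219  0.9751 -0.0001]
 [-0.0002 -0.0001 -1.    ]
 [-0.9751  0.2219  0.0002]]
zoom 4
```

View pics/scene3.png

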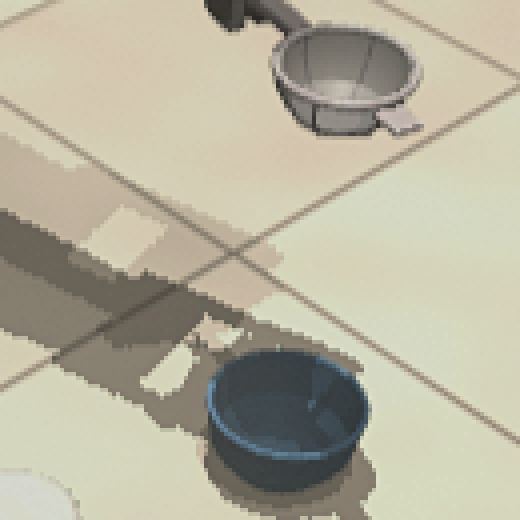

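The strainer is held level and clear of the bowl (basket rim at (346,65)), and the bowl has stayed upright in its place. Now the crossing.

```bash
python3 -m inch '[{"ax":0,"ay":0,"az":0,"x":-8,"y":0,"z":-1,"hand":1},{"ax":0,"ay":0,"az":0,"x":-16,"y":0,"z":-2,"hand":1},{"ax":0,"ay":0,"az":0,"x":-24,"y":0,"z":-3,"hand":1},{"ax":0,"ay":0,"az":0,"x":-24,"y":0,"z":-3,"hand":1},{"ax":0,"ay":0,"az":0,"x":-24,"y":0,"z":-3,"hand":1}]'
python3 -m inch '[{"ax":0,"ay":0,"az":0,"x":-24,"y":0,"z":-3,"hand":1},{"ax":0,"ay":0,"az":0,"x":-24,"y":0,"z":-3,"hand":1},{"ax":0,"ay":0,"az":0,"x":-24,"y":0,"z":-3,"hand":1},{"ax":0,"ay":0,"az":0,"x":-24,"y":0,"z":-3,"hand":1},{"ax":0,"ay":0,"az":0,"x":-24,"y":0,"z":-3,"hand":1}]'
python3 -m inch '[{"ax":0,"ay":0,"az":0,"x":-24,"y":0,"z":-3,"hand":1},{"ax":0,"ay":0,"az":0,"x":-24,"y":0,"z":-3,"hand":1},{"ax":0,"ay":0,"az":0,"x":-24,"y":0,"z":-3,"hand":1},{"ax":0,"ay":0,"az":0,"x":-24,"y":0,"z":-3,"hand":1},{"ax":0,"ay":0,"az":0,"x":-24,"y":0,"z":-3,"hand":1}]'
python3 -m inch '[{"ax":0,"ay":0,"az":0,"x":-24,"y":0,"z":-3,"hand":1},{"ax":0,"ay":0,"az":0,"x":-24,"y":0,"z":-3,"hand":1},{"ax":0,"ay":0,"az":0,"x":-24,"y":0,"z":-3,"hand":1},{"ax":0,"ay":0,"az":0,"x":-24,"y":0,"z":-3,"hand":1},{"ax":0,"ay":0,"az":0,"x":-16,"y":0,"z":-3,"hand":1}]'
python3 -m inch '[{"ax":0,"ay":0,"az":0,"x":0,"y":0,"z":0,"hand":1},{"ax":0,"ay":0,"az":0,"x":0,"y":0,"z":0,"hand":1},{"ax":0,"ay":0,"az":0,"x":0,"y":0,"z":0,"hand":1},{"ax":0,"ay":0,"az":0,"x":0,"y":0,"z":0,"hand":1}]'
python3 go.py .515 -.210 .25 -12.8
python3 pic.py scene 4 90 290 100 270;python3 pic.py top 4 290 400 150 260
```

```text
time: 6.0
eef_pos: [0.5477, 0.1425, 0.2528]
tcp_rot: [-0.552, -0.44, 0.442, 0.553]
contact_force: [1.3, -0.6, -0.6]
opening: 0.118
time: 6.42
eef_pos: [0.5356, 0.022, 0.2529]
tcp_rot: [-0.552, -0.44, 0.442, 0.553]
contact_force: [0.0, -0.1, -0.2]
opening: 0.119
time: 6.83
eef_pos: [0.5235, -0.0982, 0.2529]
tcp_rot: [-0.552, -0.44, 0.442, 0.553]
contact_force: [0.5, 0.1, -0.5]
opening: 0.12
time: 7.25
eef_pos: [0.5131, -0.2114, 0.2529]
tcp_rot: [-0.552, -0.44, 0.441, 0.554]
contact_force: [0.5, 0.6, -0.7]
opening: 0.12
time: 7.58
eef_pos: [0.5142, -0.2084, 0.2538]
tcp_rot: [-0.552, -0.441, 0.441, 0.553]
contact_force: [-0.3, 0.5, -0.4]
opening: 0.121
k 90 rotvec tool [-0.0011  0.0006  0.0006] deg 0.07725451556750583 shift mm in tool now [-1.4251  3.7766 -1.1573] in goal axes [-1.4222  3.7786 -1.1542]
k -90 rotvec tool [ 0.0009 -3.141   0.0016] deg 179.96455236156478 shift mm in tool now [-1.4251  3.7766 -1.1573] in goal axes [1.4222 3.7786 1.1542]
q [-0.568   0.0131  1.862   0.0002  1.2677 -1.916 ] pos [ 0.5142 -0.2084  0.2538] t 7.5833 op 0.12082024383919572 F [-0.2819  0.4961 -0.367 ]
tool axes rows x,y,z in world
 [[ 0.2209  0.9753  0.0006]
 [-0.0009  0.0008 -1.    ]
 [-0.9753  0.2209  0.001 ]]
zoom 3
zoom 5
```

View pics/scene4.png

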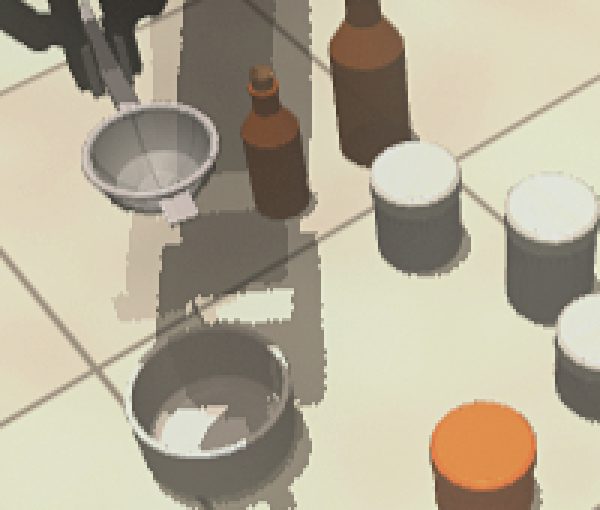

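View pics/top4.png

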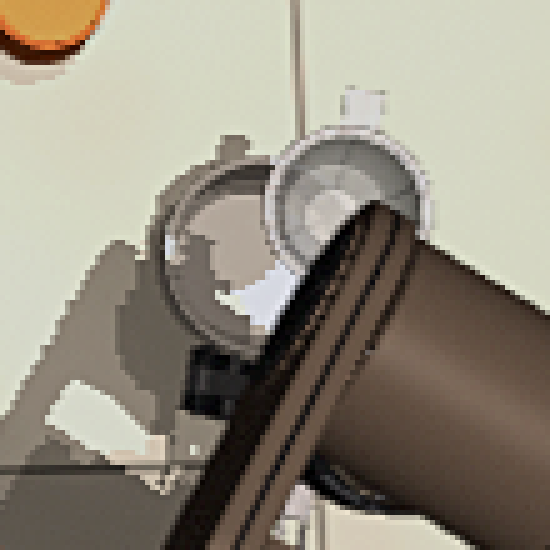

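Run:
```python
from h import *
t=np.load("top4.npz");s=np.load("scene4.npz")
def tri(pt,ps):
    A=[];b=[]
    o1,d1=ray(t,*pt);o2,d2=ray(s,*ps)
    k=np.linalg.lstsq(np.c_[d1,-d2],o2-o1,rcond=None)[0];a=o1+k[0]*d1;c=o2+k[1]*d2
    return (a+c)/2,np.linalg.norm(a-c)
p,e=tri((359.2,191.1),(139.5,149.5));print("basket rim",p,"miss",e)
a=np.radians(-12.8);d=np.array([np.cos(a),np.sin(a),0])
q=np.array([.5142,-.2084,.2538])+.0866*d+[0,0,.0134];print("pred rim",q,"px top",proj(t,q),"scene",proj(s,q))
print("on z, top",onz(t,359.2,191.1,q[2]),"scene",onz(s,139.5,149.5,q[2]))
for r,z in((.052,.06),):
  for c in((.5978,-.2287,.06),): print("cellar px scene",proj(s,c),"top",proj(t,c))
# tab end and predicted for level check
tab=np.array([.5142,-.2084,.2622])+.1386*d;print("tab top px",(proj(t,tab)-[290,150]+.5)*5,"scene",(proj(s,tab)-[90,100]+.5)*3)
```

```text
basket rim [ 0.5993 -0.2269  0.266 ] miss 0.0006521960345889655
pred rim [ 0.5986 -0.2276  0.2672] px top [359.8018 191.4063] scene [138.9866 148.876 ]
on z, top [ 0.5993 -0.2264  0.2672] scene [ 0.6004 -0.2277  0.2672]
cellar px scene [158.8944 229.0446] top [342.4977 200.5828]
tab top px [369.8372  90.4613] scene [182.6765 219.8224]
```

```bash
python3 -m inch '[{"ax":0,"ay":0,"az":0,"x":-1.5,"y":8,"z":0,"hand":1},{"ax":0,"ay":0,"az":0,"x":0,"y":15,"z":0,"hand":1},{"ax":0,"ay":0,"az":0,"x":0,"y":15,"z":0,"hand":1},{"ax":0,"ay":0,"az":0,"x":0,"y":15,"z":0,"hand":1},{"ax":0,"ay":0,"az":0,"x":0,"y":15,"z":0,"hand":1}]'
python3 -m inch '[{"ax":0,"ay":0,"az":0,"x":0,"y":15,"z":0,"hand":1},{"ax":0,"ay":0,"az":0,"x":0,"y":15,"z":0,"hand":1},{"ax":0,"ay":0,"az":0,"x":0,"y":12,"z":0,"hand":1},{"ax":0,"ay":0,"az":0,"x":0,"y":10,"z":0,"hand":1},{"ax":0,"ay":0,"az":0,"x":0,"y":8,"z":0,"hand":1}]'
python3 -m inch '[{"ax":0,"ay":0,"az":0,"x":0,"y":4,"z":0,"hand":1},{"ax":0,"ay":0,"az":0,"x":0,"y":0,"z":0,"hand":1},{"ax":0,"ay":0,"az":0,"x":0,"y":0,"z":0,"hand":1},{"ax":0,"ay":0,"az":0,"x":0,"y":0,"z":0,"hand":1}]'
python3 go.py .5137 -.2099 .0956 -12.8
```

```text
time: 8.1
eef_pos: [0.514, -0.2102, 0.1851]
tcp_rot: [-0.552, -0.441, 0.441, 0.553]
contact_force: [0.4, -0.1, -0.1]
opening: 0.12
time: 8.52
eef_pos: [0.5138, -0.2104, 0.125]
tcp_rot: [-0.552, -0.441, 0.441, 0.553]
contact_force: [-0.9, 0.3, -0.6]
opening: 0.123
time: 8.85
eef_pos: [0.5147, -0.2111, 0.1232]
tcp_rot: [0.553, 0.441, -0.441, -0.552]
contact_force: [0.2, 0.9, -0.6]
opening: 0.121
k 90 rotvec tool [ 0.0016 -0.0004 -0.0006] deg 0.10160572355929816 shift mm in tool now [ 1.0033 27.634   1.258 ] in goal axes [ 0.9881 27.6366  1.2125]
k -90 rotvec tool [0.0009 3.1412 0.0026] deg 179.9777810337548 shift mm in tool now [ 1.0033 27.634   1.258 ] in goal axes [-0.9881 27.6366 -1.2125]
q [-0.5717  0.1565  1.9634  0.      1.02   -1.9187] pos [ 0.5147 -0.2111  0.1232] t 8.85 op 0.12109820309145763 F [ 0.2408  0.8544 -0.5616]
tool axes rows x,y,z in world
 [[ 0.2219  0.9751 -0.0006]
 [ 0.0015 -0.0009 -1.    ]
 [-0.9751  0.2219 -0.0016]]
```

```bash
python3 -m inch '[{"ax":0,"ay":0,"az":0,"x":1,"y":5,"z":1,"hand":1},{"ax":0,"ay":0,"az":0,"x":0,"y":8,"z":0,"hand":1},{"ax":0,"ay":0,"az":0,"x":0,"y":7,"z":0,"hand":1},{"ax":0,"ay":0,"az":0,"x":0,"y":5,"z":0,"hand":1},{"ax":0,"ay":0,"az":0,"x":0,"y":2.5,"z":0,"hand":1}]'
python3 -m inch '[{"ax":0,"ay":0,"az":0,"x":0,"y":0,"z":0,"hand":1},{"ax":0,"ay":0,"az":0,"x":0,"y":0,"z":0,"hand":1},{"ax":0,"ay":0,"az":0,"x":0,"y":0,"z":0,"hand":1},{"ax":0,"ay":0,"az":0,"x":0,"y":0,"z":0,"hand":1}]'
python3 go.py .5137 -.2099 .0956 -12.8
python3 pic.py scene 5 90 290 100 270; python3 pic.py top 5 300 380 150 240
```

```text
time: 9.27
eef_pos: [0.5125, -0.2091, 0.0932]
tcp_rot: [-0.552, -0.441, 0.441, 0.554]
contact_force: [-0.5, 0.1, -0.8]
opening: 0.123
time: 9.6
eef_pos: [0.5136, -0.2098, 0.0953]
tcp_rot: [0.553, 0.441, -0.441, -0.552]
contact_force: [-0.5, 0.5, -0.4]
opening: 0.121
k 90 rotvec tool [ 0.0008 -0.0004 -0.0003] deg 0.05521186213618514 shift mm in tool now [-0.1022 -0.3462 -0.0989] in goal axes [-0.1021 -0.3463 -0.0986]
k -90 rotvec tool [0.0005 3.1412 0.0013] deg 179.9775133603738 shift mm in tool now [-0.1022 -0.3462 -0.0989] in goal axes [ 0.1021 -0.3463  0.0986]
q [-0.5706  0.1939  1.9795 -0.      0.9673 -1.9176] pos [ 0.5136 -0.2098  0.0953] t 9.6 op 0.12053000827618383 F [-0.5116  0.4992 -0.3902]
tool axes rows x,y,z in world
 [[ 0.2219  0.9751 -0.0003]
 [ 0.0007 -0.0005 -1.    ]
 [-0.9751  0.2219 -0.0008]]
zoom 3
zoom 6
```

View pics/scene5.png

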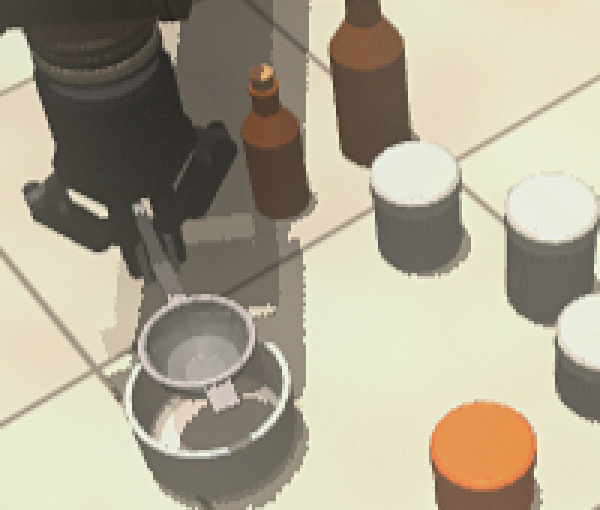

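View pics/top5.png

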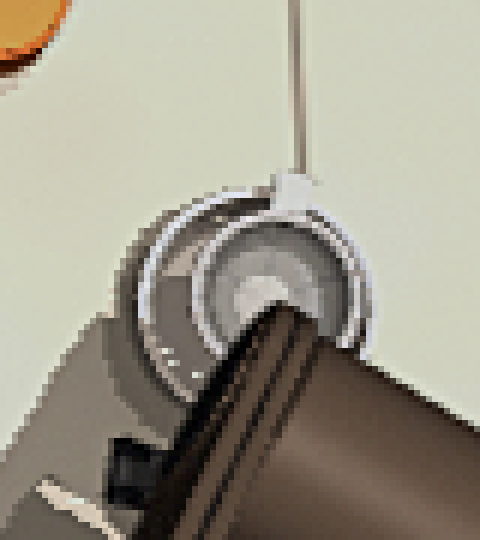

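Run:
```python
from h import *
t=np.load("top5.npz");s=np.load("scene5.npz")
o1,d1=ray(t,345.5,198.);o2,d2=ray(s,155,213.7)
k=np.linalg.lstsq(np.c_[d1,-d2],o2-o1,rcond=None)[0];a=o1+k[0]*d1;c=o2+k[1]*d2;print("rim",(a+c)/2,np.linalg.norm(a-c))
z=.0953+.0134
print(onz(t,345.5,198,z),onz(s,155,213.7,z))
o1,d1=ray(t,342.5,200.6);o2,d2=ray(s,158.9,230.0)
k=np.linalg.lstsq(np.c_[d1,-d2],o2-o1,rcond=None)[0];a=o1+k[0]*d1;c=o2+k[1]*d2;print("cellar",(a+c)/2,np.linalg.norm(a-c))
# bystanders: changed pixels vs start
i0=np.load("scene0.npz")["img"].astype(int);d=np.abs(s["img"].astype(int)-i0).max(2)>40
for n,(x0,x1,y0,y1) in dict(tins=(213,310,145,242),bottle=(200,228,85,155),bowl=(318,365,120,168),orange=(232,270,232,280)).items(): print(n,d[y0:y1,x0:x1].sum())
```

```text
rim [ 0.5996 -0.2283  0.1077] 0.0016544078374761092
[ 0.5999 -0.2274  0.1087] [ 0.5999 -0.2293  0.1087]
cellar [ 0.5979 -0.2292  0.0576] 6.824671788877464e-05
tins 0
bottle 108
bowl 291
orange 0
```

```bash
python3 -m inch '[{"ax":0,"ay":0,"az":0,"x":0,"y":0,"z":1,"hand":1},{"ax":0,"ay":0,"az":0,"x":0,"y":0,"z":0,"hand":1},{"ax":0,"ay":0,"az":0,"x":0,"y":0,"z":0,"hand":1},{"ax":0,"ay":0,"az":0,"x":0,"y":0,"z":0,"hand":1},{"ax":0,"ay":0,"az":0,"x":0,"y":0,"z":0,"hand":1}]'
python3 - <<'E'
from plant import *
import numpy as np
for im in(np.load("scene0.npz")["img"],read_camera("scene")["img"]):
    im=im.astype(int);m=(im[...,0]-im[...,2]>25)
    for x0,x1,y0,y1 in((196,230,100,158),(168,194,120,175)):
        v,u=np.nonzero(m[y0:y1,x0:x1]);print(len(u),u.mean(),v.mean(),u.min(),u.max(),v.max())
    b=(im[...,2]-im[...,0]>15)[118:168,315:368];v,u=np.nonzero(b);print("blue",len(u),u.min(),u.max(),v.min(),v.max())
print(get_state()["dq"]);sign_off()
E
```

```text
time: 10.12
eef_pos: [0.5123, -0.2094, 0.0948]
tcp_rot: [0.553, 0.441, -0.441, -0.553]
contact_force: [0.7, -0.3, -1.4]
opening: 0.117
319 15.639498432601881 14.721003134796238 4 28 23
275 10.6 18.03272727272727 2 21 29
blue 124 7 46 12 36
377 16.721485411140584 16.56498673740053 0 33 44
286 11.36013986013986 19.47902097902098 3 25 54
blue 554 7 46 9 36
[ 0.00075806 -0.00024817  0.00164956  0.00136411  0.00141072  0.00066825]
the job is handed in; nothing more can be done
```

The gripper is holding the strainer level and still over the salt cellar, and I handed the job in at about 10 s of the 48 s allowed. I gripped it by the handle at 60 N, then 80 N, and lifted it straight off the bowl. It crossed the row with its mesh about 6 cm above the bottle top, then came down over the cellar.

**Position:** The last two-view check put the basket about 2 mm from the cellar's centre, with the mesh bottom roughly 14 mm above the rim. After that I nudged it 1 mm towards the centre and rechecked only the arm pose, not the cameras. The joints were at rest and the tool was level to about 0.1°.

**Grip and contact:** The jaw opening held steady at about 0.12 (the handle's width). The force readings never went above about 2 N, so I saw no sign of a collision.

**Other items:** The tins and the orange decoy showed no change in the picture. The bowl's outline stayed in the same place.

**What didn't settle:** My before/after colour check on the bottles did not match exactly; the mask grew and its centre moved 1–2 px. I put this down to the arm's shadow and the changed light. In the pictures the bottles stand upright in their original places, but this check did not confirm it.

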